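Index the sugar-flower turntable to its next notch

TASK

The little turntable with the sugar poppy on it is locked by a spring pin: pull its red ring up, turn the plate anticlockwise (seen from above) to the very next notch, the one in the orange shoe, and let the pin drop fully home there, then let go. Turn it gently: never force the pin against the notched rail or slam it down on it, do not disturb the poppy, and leave the other things on the table where they are.

Things in the scene. Friction and masses are not known exactly. Their poses are not given: they have to be found in the camera images.
- stand: fixed black round foot of the turntable, 270 mm across, 12 mm thick; origin on the table at the turning axis, z up; +x points from the axis towards the starting notch
- rail: fixed aluminium index track on the foot, mean radius 115 mm, 16 mm wide, top 30 mm above the table, with 10 mm wide notches open down to the foot; origin and axes as the stand's. It carries an orange shoe (20 mm wide, top 0.4 mm higher, 0.42 rad long to either side of its notch), clamped by hand, so its notch lies anywhere 0.60 to 0.90 rad from the first: see it or feel for it
- plate (a joint): turn of the plate, rad: 0 in the middle of the first notch (notch play 0.013 rad either way), growing anticlockwise seen from above, stops at -0.3 and 1.5; friction 0.2 N m, stays where it is left. From the first notch to the orange shoe's (0.60 to 0.90) the track is smooth; the notch after that, at 1.9, is out of reach
- plate_centre (a point): centre of the top of the white turntable plate (184 mm across, 10 mm thick, top 50 mm above the table), on the turning axis; turns with the plate, x towards the ring. A steel tab on the plate's rim carries the ring at 115 mm from the axis
- ring (a joint): how far the ring and pin are pulled up, in m: 0 = pin fully home in a notch, 0.008 = pin tip resting on top of the rail between notches, 0.014 = end of travel. A spring pushes it down with 5 N at 0, 9 N at 0.008 and 12 N at 0.014
- ring_centre (a point): centre of the red pull ring: upright, 38 mm outer diameter, round 10 mm bar, 18 mm hole; centre 85 mm above the table when home (top 104, bottom 66, brass collar below it ends at 62 mm). x away from the turning axis, y anticlockwise along the turn, z up; it lies in the x-z plane: pinch it across y, 10 mm thick. Turns with the plate
- pin: steel lock pin, 7 mm thick with a round tip, fixed under the ring, moves and turns with it; body origin on the pin's axis, at table height when home; the tip is 22 mm above this origin. It is spoilt if pressed on the rail or on a notch wall with over 30 N
- poppy: red sugar poppy in a white pot 40 mm across, 45 mm tall in all, standing loose on the plate about 35 mm from the axis on the side away from the ring; origin under its centre
- jar: jar with green cap, 52 mm across, 45 mm tall, standing near the turntable; origin under its centre
- tin: blue lidded box 85 x 55 x 28 mm lying near the turntable; origin under its centre
- pot: small yellow plastic cup, 44 mm across, 45 mm tall, near the turntable; origin under its centre
Not all that is in view belongs to the job. Of the things like the poppy, leave any that is black; of the rest the larger one is meant.

How it is judged (in metres and radians):
On the way, in this order (a step that is already met when the one before it is completed fails the run):
1. the pin is pulled up clear of the first notch (value of joint ring above 0.0075 m and value of joint plate below 0.2 rad), for 0.05 s.
2. the plate has been turned away from the first notch towards the next (value of joint plate above 0.3 rad), for 0.1 s.
3. the pin has dropped home in the orange shoe's notch (value of joint plate between 0.56 and 0.94 rad and value of joint ring below 0.002 m), for 0.2 s.
At the end, for the whole second after the job is handed in: the plate is at rest 0.56 to 0.94 rad round from the first notch with the pin home (ring within 2 mm of its lowest position), which is only possible in the orange shoe's notch; the poppy stands upright and still on the plate; the ring is released (all of step 3 and velocity of joint plate between -0.03 and 0.03 rad/s and horizontal distance between poppy and plate_centre below 0.065 m and angle between poppy's own z axis and vertical below 0.2 rad and linear speed of poppy below 0.02 m/s); the robot touches nothing.
It fails at once if the pin is forced against or slammed onto the rail or shoe (over 30 N) (contact force between pin and rail above 30 N).
It fails at once if the poppy is tipped or pushed off its place on the plate (angle between poppy's own z axis and vertical above 0.35 rad or horizontal distance between poppy and plate_centre above 0.065 m).
It fails at once if a bystander is disturbed (moved more than 15 mm) (distance of any of jar, tin, pot from where it was at the start of the episode above 0.015 m).
It also fails if it takes over 48 s, if anything falls off the work surface, if the arm or the gripper's body presses on something with over 40 N, if the wrist force passes 120 N, or if a joint passes its speed limit or range.

ROBOT

A 6-joint arm with a two-finger parallel gripper is mounted at the origin on the work surface. World frame = base frame: x ahead of the robot, y to its left, z up, the work surface at z = 0. Lengths are in mm, angles in degrees, forces in N, time in s.
With the tool pointing down it reaches from about 350 to 850 mm from the base axis. Payload 8.1 kg.
Tool frame: the origin (TCP) lies between the finger pads; the fingertips stand 17 mm ahead of it and the grasp point (between the pads) lies 2 mm behind it; z points along the fingers, y is the line along which they close (so a half turn about z gives the same grasp; the last joint's range is limited). The gripper opens to 85 mm and grips with 20 to 120 N. Pads are 22 mm wide; open, the fingers measure 114 mm over their backs; the gripper's body (76 mm by 85 mm) begins 54 mm behind the grasp point. The pads swing forward as they close: fully open they stand 13 mm farther back than shut.
Start: joints at [62.086, 7.471, 85.268, -0, 87.261, -4.893], TCP at [234.625, 552.229, 248.292] pointing down, gripper open.
Joint ranges: [-169.43, 169.43], [-51.17, 129.36], [1.28, 143.12], [-76.62, 256.62], [0, 156.53], [-152.29, 152.29]. Speed limits (degrees/s): [136.94, 136.94, 159.86, 180, 180, 180].

INTERFACE

Orientations are given as [roll, pitch, yaw] about the fixed x, y, z axes, in that order (R = Rz(yaw) Ry(pitch) Rx(roll)).
In Python, from bench import sense, snapshot, hand_in, trace, place_of gives the robot as it stands.
- The arm moves only by the shell command python3 -m handwheel 'ROWS' [FORCE]. ROWS is JSON, a list of rows, each a list of 7 numbers: the opening, from -1 (shut) to 1 (fully open), then the shift along the tool's x, y, z in cm, then the turn, a rotation vector about the tool's x, y, z in rad. A call has 1 to 12 rows; each row shifts and turns the commanded pose from where the row before left it, along the tool's axes as they then stand; what a row does not reach is not made up. A row lasts 1/12 s, in which the tool goes at most 41.7 mm and 7.16 degrees, less where a joint would pass 70% of its speed; a pose out of reach is approached as far as the arm can. A call with a gripper value outside its range is refused whole. The fingers move at their own pace and stop on an object; FORCE is the grip in N (left out, the last holds). Time passes only in rows, so rows that do not move let the fingers close. It gives the time, the measured TCP pose, the force, the opening and the grip force at its end, in the units of the state.
- sense(): the state, without advancing time (a new reading comes with each control period).
- snapshot(name): name is "side" or "top" or "wrist"; returns a dict with "image" (384x512x3 uint8, red, green, blue), "intrinsics" (3x3 intrinsics, pixels), "R" (3x3) and "t" (3): a world point X has camera coordinates R X + t. Camera axes: x right, y down, z forward; pixel columns grow to the right and rows downward; lengths in mm; the calibration is good to about 2 mm. A picture is of the moment at which its call begins. There is no depth.
- hand_in(): hands the job in; it is judged then, once.
Trained networks look in a picture, given as the dict that the camera call returned (one of the last four; its "shot" number tells which), for a name from the list of things; names that differ only in an ending like _2 or _b are one class to them, and where a whole thing is asked for, a point or a joint stands for the part that bears it (a point fixed in the world has none). Each returns a list of dicts, best first, with "conf" (0 to 1); they miss things now and then, are a little off and sometimes report something else, mostly with a low value. They report only what shows in the picture. A call takes as long as a camera call. They do not tell look-alikes from the thing itself.
- trace(picture, query): "pixels" (384x512 bool, what is visible of it).
- place_of(picture, query): "location" ([x, y, z] in mm, in world coordinates, good to about 4 mm: a listed point, or the origin of a listed thing).
The state is a dict: "time": time; "joint_pos": joint angles; "qd": joint speeds; "joint_efforts": joint torques, N m; "tool_pos": TCP position; "tcp_rot": TCP orientation; "ft_force": force on the tool from outside, world axes, zero at the start; "wrist_torque": the same for the moment, N m; "finger_gap": finger opening in mm; "grip_force": force on a finger pad.
Only numpy, scipy, OpenCV 4.12 (cv2) and the standard library are available. Lean on these libraries where they do the work, as an engineer would, in place of code of your own. Each camera call takes 0.05 s, during which the arm holds its last target. There are 200 camera calls.

## Working session

There is one attempt and no reset: what is moved stays moved. The work goes in short steps, Python scripts to look and compute and a shell command to move; the robot and the scene stay as the last step left them, time stands still between calls to the robot, and variables do not carry over. Pictures are saved under pics/ and viewed, at most 10 in all, crops included, and the job is handed in when it is done.

```bash
mkdir -p pics; cat > h.py <<'E'
import numpy as np, cv2
from bench import *
def px(p,X):
    c=p["R"]@np.array(X,float)+p["t"]; u=p["intrinsics"]@c; return u[:2]/u[2]
def ray(p,uv,z):
    R=np.array(p["R"]);t=np.array(p["t"]);d=R.T@np.linalg.inv(p["intrinsics"])@[uv[0],uv[1],1];o=-R.T@t
    return o+d*(z-o[2])/d[2]
E
python3 - <<'E'
from h import *
s=sense();print({k:np.round(v,2).tolist() for k,v in s.items()})
ims=[]
for n in("top","side"):
    p=snapshot(n);ims.append(p["image"])
    for q in("ring_centre","plate_centre","poppy","stand","rail","jar","tin","pot","pin"):
        print(n,q,[(round(d["conf"],2),np.round(d["location"]).tolist(),px(p,d["location"]).round().tolist()) for d in place_of(p,q)[:3]])
for n,i in zip(("top","side"),ims): cv2.imwrite(f"pics/{n}0.png",i[...,::-1])
E
```

```text
{'time': 0.0, 'joint_pos': [62.09, 7.51, 85.33, 0.0, 87.26, -4.89], 'qd': [0.07, 0.03, 0.03, -0.03, 0.02, -0.03], 'joint_efforts': [0.0, -56.94, -50.06, -0.0, 0.01, 0.0], 'tool_pos': [234.36, 551.78, 247.26], 'tcp_rot': [-179.9, -0.01, 156.98], 'ft_force': [0.47, 0.13, 0.04], 'wrist_torque': [-0.04, 0.0, 0.0], 'grip_force': 0.0, 'finger_gap': 85.71}
top ring_centre [(0.46, [613.0, -93.0, 87.0], [298.0, 183.0])]
top plate_centre [(0.62, [512.0, -29.0, 51.0], [270.0, 228.0])]
top poppy [(0.81, [762.0, 12.0, -2.0], [250.0, 127.0]), (0.53, [482.0, 0.0, 45.0], [258.0, 241.0])]
top stand [(0.98, [513.0, -31.0, 2.0], [270.0, 227.0])]
top rail [(0.32, [496.0, 298.0, 0.0], [137.0, 237.0])]
top jar [(0.82, [453.0, -296.0, -4.0], [378.0, 248.0])]
top tin [(0.87, [493.0, 295.0, 2.0], [138.0, 239.0])]
top pot [(0.69, [588.0, -327.0, 0.0], [389.0, 193.0]), (0.63, [493.0, 295.0, 3.0], [138.0, 239.0])]
top pin []
side ring_centre [(0.69, [611.0, -94.0, 82.0], [266.0, 172.0]), (0.49, [456.0, -293.0, 0.0], [336.0, 168.0])]
side plate_centre [(0.97, [512.0, -34.0, 54.0], [300.0, 201.0])]
side poppy [(0.86, [517.0, 212.0, 2.0], [271.0, 295.0]), (0.81, [485.0, -1.0, 52.0], [308.0, 212.0]), (0.68, [761.0, 16.0, 0.0], [195.0, 215.0])]
side stand [(0.65, [512.0, -31.0, -3.0], [298.0, 221.0])]
side rail []
side jar [(0.57, [452.0, -296.0, 3.0], [338.0, 167.0])]
side tin [(0.57, [494.0, 297.0, 3.0], [271.0, 333.0])]
side pot [(0.69, [590.0, -328.0, -4.0], [293.0, 157.0])]
side pin []
```

View pics/top0.png

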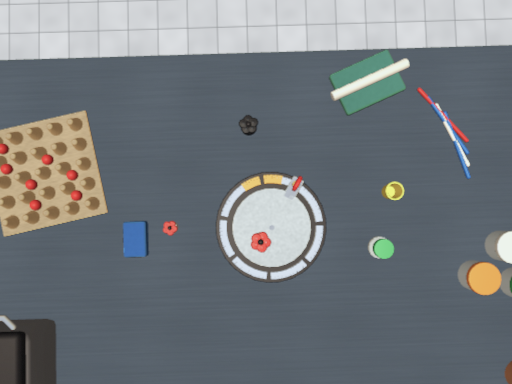

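View pics/side0.png

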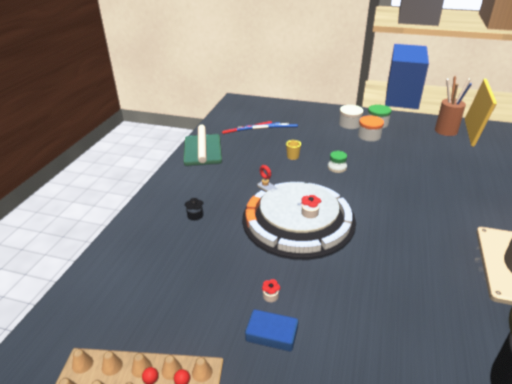

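The poppy candidates in the top view are the black one (248,125), the small red one by the tin (170,228) and the larger red one on the plate (261,242). The one on the plate fits: it isn't black and it is the larger. The ring is at (298,183) and the shoe gap at about (263,182). I'll confirm these in one enlarged crop.

```bash
python3 - <<'E'
from h import *
p=snapshot("top")
c=cv2.resize(p["image"][160:290,205:335],None,fx=4.5,fy=4.5,interpolation=cv2.INTER_CUBIC)
cv2.imwrite("pics/crop.png",c[...,::-1])
m=trace(p,"stand");M=m[0]["pixels"];v,u=np.nonzero(M)
(cx,cy),r=cv2.minEnclosingCircle(np.c_[u,v].astype(np.float32));C=ray(p,(cx,cy),12);print("stand c",C,r)
C=np.array([512.5,-31,0])
im=p["image"].astype(int)
# polar sampling on rail top
for a in range(-40,60,2):
    row=[]
    for rad in (110,115,120):
        x=px(p,[C[0]+rad*np.cos(np.radians(a)),C[1]+rad*np.sin(np.radians(a)),30])
        row.append(cv2.getRectSubPix(p["image"],(1,1),tuple(map(float,x)))[0,0].tolist())
    print(a,row)
print("ring",px(p,[612,-93,85]))
E
```

```text
stand c [517.13203333 -32.10184102  12.        ] 57.46824264526367
-40 [[200, 210, 220], [214, 224, 235], [214, 224, 235]]
-38 [[184, 189, 191], [191, 197, 202], [192, 199, 203]]
-36 [[169, 159, 167], [173, 162, 169], [174, 164, 161]]
-34 [[194, 73, 70], [211, 81, 77], [215, 85, 74]]
-32 [[211, 67, 62], [225, 83, 76], [229, 87, 79]]
-30 [[174, 95, 95], [192, 97, 71], [196, 97, 73]]
-28 [[176, 179, 186], [178, 155, 115], [200, 179, 133]]
-26 [[184, 191, 199], [178, 183, 188], [185, 189, 192]]
-24 [[182, 188, 191], [186, 193, 199], [204, 212, 219]]
-22 [[201, 211, 220], [214, 224, 236], [215, 224, 236]]
-20 [[203, 213, 223], [216, 227, 238], [212, 222, 233]]
-18 [[204, 213, 223], [217, 227, 238], [209, 218, 228]]
-16 [[206, 216, 227], [217, 225, 234], [215, 225, 236]]
-14 [[226, 206, 165], [229, 210, 178], [228, 209, 166]]
-12 [[234, 201, 119], [234, 201, 119], [232, 203, 132]]
-10 [[233, 199, 118], [234, 201, 119], [234, 201, 119]]
-8 [[231, 198, 117], [234, 201, 119], [232, 204, 135]]
-6 [[232, 198, 118], [234, 201, 119], [232, 198, 117]]
-4 [[232, 199, 118], [234, 201, 119], [228, 1
[... 1030 characters left out ...]
, 220]]
36 [[204, 214, 224], [216, 226, 237], [210, 219, 230]]
38 [[205, 215, 225], [216, 226, 237], [211, 221, 232]]
40 [[209, 219, 229], [216, 226, 237], [214, 224, 236]]
42 [[212, 222, 233], [216, 226, 238], [214, 224, 235]]
44 [[211, 222, 233], [216, 226, 238], [214, 225, 236]]
46 [[209, 219, 230], [216, 226, 238], [213, 223, 234]]
48 [[207, 217, 228], [216, 226, 238], [213, 223, 234]]
50 [[207, 217, 228], [216, 226, 237], [212, 222, 233]]
52 [[208, 218, 228], [216, 227, 238], [211, 220, 231]]
54 [[209, 219, 230], [216, 226, 237], [212, 222, 233]]
56 [[209, 219, 230], [212, 223, 233], [200, 210, 220]]
58 [[212, 222, 233], [216, 226, 237], [213, 223, 234]]
ring [297.92901573 183.31570885]
```

View pics/crop.png

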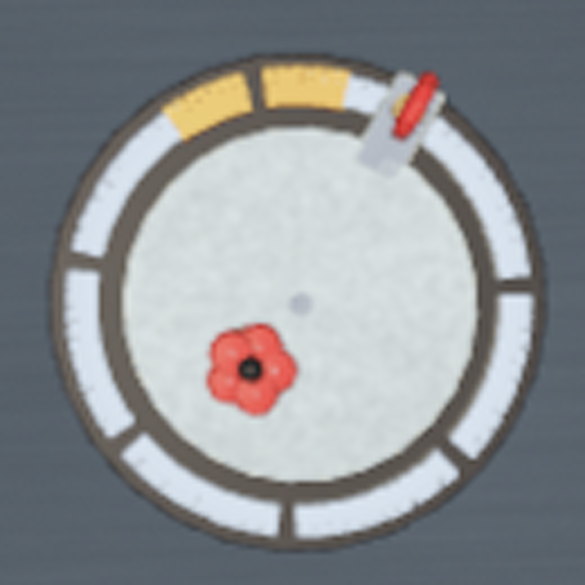

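The crop shows the large poppy on the plate at (250,370), the red ring at (415,107) and the dark gap in the middle of the orange shoe at (256,90). In world axes the ring lies at about −32° and the notch at about +9.5°, so the turn is about 0.72 rad. I'll move over the ring.

```bash
python3 -m handwheel '[[0,-1.2,-0.9,0,0,0,0],[0,-2.4,-1.8,0,0,0,0],[0,-2.6,-1.9,0,0,0,0],[0,-2.6,-1.9,0,0,0,0],[0,-2.6,-1.9,0,0,0,0],[0,-2.6,-1.9,0,0,0,0],[0,-2.6,-1.9,0,0,0,0],[0,-2.6,-1.9,0,0,0,0],[0,-2.6,-1.9,0,0,0,0],[0,-2.6,-1.9,0,0,0,0],[0,-2.6,-1.9,0,0,0,0],[0,-2.6,-1.9,0,0,0,0]]' 30
python3 -m handwheel '[[0,-2.6,-1.9,0,0,0,0],[0,-2.6,-1.9,0,0,0,0],[0,-2.6,-1.9,0,0,0,0],[0,-2.6,-1.9,0,0,0,0],[0,-2.6,-1.9,0,0,0,0],[0,-2.6,-1.9,0,0,0,0],[0,-2.6,-1.9,0,0,0,0],[0,-2.6,-1.9,0,0,0.04,0],[0,-2.6,-1.9,0,0,0,0.04],[0,-2.6,-1.9,0,0,0,0.04],[0,-1.5,-1.2,0,0,0,0.04],[0,0,0,0,0,0,0.04]]'
python3 - <<'E'
from h import *
s=sense();print(s["tool_pos"],s["tcp_rot"],s["finger_gap"])
E
```

```text
time: 2.1
tool_pos: [422.8, 235.3, 248.6]
tcp_rot: [180.0, 0.0, 157.0]
ft_force: [0.6, 0.8, -0.5]
finger_gap: 42.7
grip_force: 0.0
time: 3.1
tool_pos: [594.7, -62.0, 245.0]
tcp_rot: [-179.6, -2.2, 147.5]
ft_force: [1.0, 0.1, -0.3]
finger_gap: 42.7
grip_force: 0.0
[594.69634872 -62.00354043 244.98413738] [-179.55815306   -2.23918896  147.4812222 ] 42.675668739788655
```

One row carried a stray 0.04 rad tilt, which I'll correct. First a look with the wrist camera.

```bash
cat >> h.py <<'E'
from scipy.spatial.transform import Rotation as Ro
def go(xyz,yaw):
    "shift (cm, tool axes) and rotvec needed, from measured pose to target, tool down"
    s=sense();R=Ro.from_euler("xyz",s["tcp_rot"],degrees=True);T=Ro.from_euler("xyz",[180,0,yaw],degrees=True)
    print("rot",(R.inv()*T).as_rotvec().round(4),"shift in final axes",(T.inv().apply(np.array(xyz)-s["tool_pos"])/10).round(3),"in cur",(R.inv().apply(np.array(xyz)-s["tool_pos"])/10).round(3))
E
python3 - <<'E'
from h import *
p=snapshot("wrist")
for q in("ring_centre","plate_centre"):
    print(q,[(round(d["conf"],2),np.round(d["location"],1).tolist(),px(p,d["location"]).round().tolist()) for d in place_of(p,q)[:3]])
cv2.imwrite("pics/w1.png",p["image"][...,::-1])
print(px(p,[512.5,-31,50]),px(p,[612,-93,104]),p["R"],p["t"],p["intrinsics"])
go([612,-93,170],148)
m=trace(p,"ring")
for d in m[:2]:
    v,u=np.nonzero(d["pixels"]);print(d["conf"],len(u),cv2.minAreaRect(np.c_[u,v].astype(np.float32)))
E
```

```text
ring_centre [(0.64, [614.7, -91.6, 90.3], [241.0, 216.0])]
plate_centre [(0.95, [514.7, -29.8, 50.1], [240.0, 100.0]), (0.66, [590.6, -320.2, -1.6], [101.0, 264.0])]
[238.11114639  99.01490622] [237.63188945 219.41501506] [[ 0.53798748  0.84292587 -0.00674075]
 [ 0.82104127 -0.52217499  0.23070437]
 [ 0.19094683 -0.1296505  -0.97300054]] [-265.88062365 -546.38339537  255.06086336] [[287.49182459   0.         253.61901587]
 [  0.         287.49182459 190.2888453 ]
 [  0.           0.           1.        ]]
rot [-0.0063 -0.0401 -0.0031] shift in final axes [-3.396 -1.976  7.543] in cur [-3.702 -1.918  7.412]
0.77 358 ((240.0, 212.5), (35.0, 10.0), 90.0)
```

View pics/w1.png

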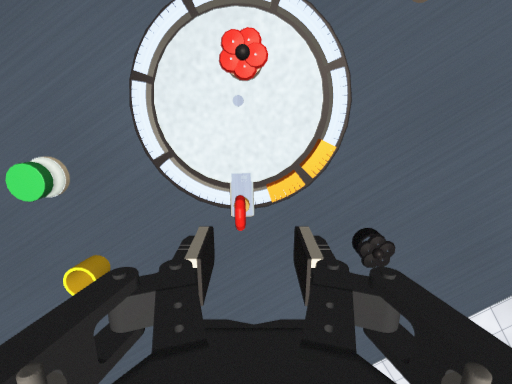

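The wrist view shows the ring at (240,212) in line with the axis at (237,100), and the shoe notch at about (304,175). The poppy, jar and pot are clear of the gripper. I'll level the tool and come down above the ring.

```bash
python3 -m handwheel '[[0,0,0,0,-0.006,-0.04,-0.003],[0,-0.8,-0.45,1,0,0,0],[0,-0.8,-0.45,2,0,0,0],[0,-0.8,-0.45,2,0,0,0],[0,-0.8,-0.45,2,0,0,0],[0,-0.1,-0.1,2,0,0,0],[0,0,0,0.8,0,0,0],[0,0,0,0.4,0,0,0],[0,0,0,0,0,0,0],[0,0,0,0,0,0,0]]'
python3 - <<'E'
from h import *
p=snapshot("wrist")
for q in("ring_centre","plate_centre"):
    print(q,[(round(d["conf"],2),np.round(d["location"],1).tolist(),px(p,d["location"]).round().tolist()) for d in place_of(p,q)[:1]])
cv2.imwrite("pics/w2.png",p["image"][...,::-1])
go([611.7,-91.8,90],148)
m=trace(p,"ring")
v,u=np.nonzero(m[0]["pixels"]);print(m[0]["conf"],len(u),u.min(),u.max(),v.min(),v.max(),u.mean(),v.mean())
s=sense();print(s["tool_pos"],s["tcp_rot"],px(p,np.array([611.7,-91.8,104])))
E
```

```text
time: 4.13
tool_pos: [612.1, -91.4, 144.7]
tcp_rot: [180.0, 0.1, 148.0]
ft_force: [-0.5, 0.1, 0.3]
finger_gap: 43.0
grip_force: 0.0
ring_centre [(0.66, [614.5, -89.1, 88.6], [259.0, 215.0])]
plate_centre [(0.68, [513.8, -31.4, 49.5], [252.0, 37.0])]
rot [0.0006 0.003  0.0002] shift in final axes [ 0.068 -0.066  5.546] in cur [ 0.084 -0.07   5.545]
0.7 826 245 262 184 239 253.56658595641647 211.36198547215497
[612.51242083 -91.63984012 145.27479618] [1.79971880e+02 1.57568147e-01 1.48006511e+02] [252.8467929 222.2241462]
```

View pics/w2.png

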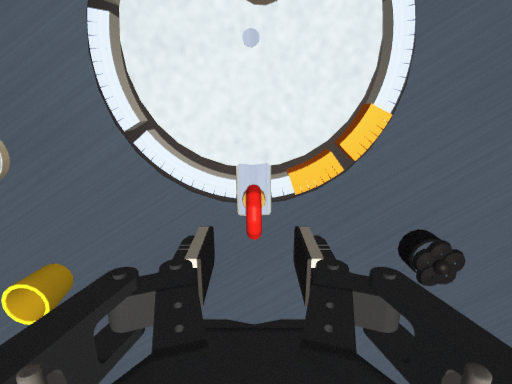

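The ring sits centred between the fingers at column 254, and the notch is at about (345,155). I'll descend and refine the geometry.

```bash
python3 -m handwheel '[[0,0,0,1,0,0,0],[0,0,0,1.2,0,0,0],[0,0,0,1.2,0,0,0],[0,0,0,1.2,0,0,0],[0,0,0,0.8,0,0,0],[0,0,0,0.3,0,0,0],[0,0,0,0,0,0,0],[0,0,0,0,0,0,0]]' 
python3 - <<'E'
from h import *
import numpy as np
s=sense();print(s["tool_pos"],s["ft_force"])
# from w2: same camera mount, recompute with pose shift: camera now 57mm lower -> use current extrinsics shifted
p=snapshot("wrist");dz=145.0-s["tool_pos"][2]
p["t"]=np.array(p["t"])-np.array(p["R"])@[0,0,dz]
im=cv2.imread("pics/w2.png")
g=cv2.cvtColor(im,cv2.COLOR_BGR2HSV)
A=ray(p,(251,37.5),50);print("axis",A)
for r in (112,115,118):
  a=np.arange(-25,40,.25);v=[]
  for t in np.radians(a):
    x=px(p,[A[0]+r*np.cos(t),A[1]+r*np.sin(t),30.4]);v.append(float(cv2.getRectSubPix(g[...,2],(1,1),tuple(map(float,x)))[0,0]))
  v=np.array(v);sel=(v<150)&(a>-5)&(a<25);print(r,a[sel].min(),a[sel].max(),a[sel].mean())
rg=ray(p,(254,237),85);print("ring outer",rg,np.linalg.norm((rg-A)[:2]),np.degrees(np.arctan2(*(rg-A)[1::-1])))
E
```

```text
time: 5.0
tool_pos: [611.7, -91.7, 86.5]
tcp_rot: [-180.0, 0.0, 148.0]
ft_force: [0.5, 0.4, 0.5]
finger_gap: 42.7
grip_force: 0.0
[611.66954917 -91.68860735  86.54011474] [0.5357292  0.4374626  0.45841087]
axis [513.03313322 -32.17150827  50.        ]
112 7.25 11.5 9.375
115 7.25 11.5 9.375
118 7.25 11.75 9.5
ring outer [ 627.53699358 -101.46967192   85.        ] 133.84083652514323 -31.18248266168423
```

```bash
python3 -m handwheel '[[-0.4,0,0,0,0,0,0],[-0.6,0,0,0,0,0,0],[-0.8,0,0,0,0,0,0],[-1,0,0,0,0,0,0],[-1,0,0,0,0,0,0],[-1,0,0,0,0,0,0],[-1,0,0,0,0,0,0],[-1,0,0,0,0,0,0]]' 50
```

```text
time: 5.72
tool_pos: [612.2, -91.9, 87.5]
tcp_rot: [-180.0, 0.1, 148.0]
ft_force: [-1.2, -0.7, 5.3]
finger_gap: 8.8
grip_force: 48.9
```

```bash
python3 -m handwheel '[[-1,0,0,-0.1,0,0,0],[-1,0,0,-0.15,0,0,0],[-1,0,0,-0.15,0,0,0],[-1,0,0,-0.15,0,0,0],[-1,0,0,-0.15,0,0,0],[-1,0,0,-0.15,0,0,0],[-1,0,0,-0.15,0,0,0],[-1,0,0,-0.1,0,0,0],[-1,0,0,0,0,0,0],[-1,0,0,0,0,0,0]]'
python3 - <<'E'
from h import *
for i in range(3):
    p=snapshot("wrist");d=place_of(p,"ring_centre")[:1]
    s=sense();print([x["location"] for x in d],s["tool_pos"].round(2) if hasattr(s["tool_pos"],"round") else s["tool_pos"],s["ft_force"],s["tcp_rot"])
E
```

```text
time: 6.55
tool_pos: [611.7, -92.1, 96.3]
tcp_rot: [-180.0, 0.0, 148.0]
ft_force: [7.2, -3.3, -10.3]
finger_gap: 8.8
grip_force: 48.5
[[613.2, -92.8, 96.1]] [611.69 -92.13  96.29] [  5.76731786  -3.33744781 -10.50440122] [-1.79958466e+02  4.57596279e-02  1.47966921e+02]
[[610.9, -92.1, 97.2]] [611.67 -92.16  96.28] [ 6.26597119 -4.76788736 -9.8184248 ] [-1.79956514e+02  4.56875553e-02  1.47964727e+02]
[[611.3, -95.0, 95.1]] [611.66 -92.15  96.24] [ 7.46809668 -4.45503975 -9.70813964] [-1.79954064e+02  4.32557516e-02  1.47965602e+02]
```

Lifted, and the wrist force of about 10 N matches the spring at roughly 10 mm. Now the turn along the arc, with a ramped start.

```bash
python3 -m handwheel '[[-1,0.002,0.1,0,0,0,-0.0087],[-1,0.004,0.2,0,0,0,-0.0175],[-1,0.008,0.302,0,0,0,-0.0262],[-1,0.008,0.302,0,0,0,-0.0262],[-1,0.008,0.302,0,0,0,-0.0262],[-1,0.008,0.302,0,0,0,-0.0262],[-1,0.008,0.302,0,0,0,-0.0262],[-1,0.004,0.2,0,0,0,-0.0175],[-1,0.002,0.1,0,0,0,-0.0087],[-1,0,0,0,0,0,0]]'
python3 - <<'E'
from h import *
s=sense();d=np.array(s["tool_pos"])[:2]-[513.0,-32.2];print(np.hypot(*d),np.degrees(np.arctan2(d[1],d[0])),s["tcp_rot"],s["ft_force"],s["wrist_torque"],s["tool_pos"])
E
```

```text
time: 7.68
tool_pos: [620.9, -73.2, 96.2]
tcp_rot: [-179.9, 0.0, 158.5]
ft_force: [7.7, -4.0, -9.8]
finger_gap: 9.1
grip_force: 48.7
115.48121985210034 -20.815572141409874 [-1.79934379e+02  3.56368947e-02  1.58510670e+02] [ 7.68827271 -4.01878663 -9.76853469] [-0.60648994 -1.2335605   0.24658441] [620.94366006 -73.23752419  96.17293371]
```

```bash
python3 -m handwheel '[[-1,0.002,0.1,0,0,0,-0.0087],[-1,0.004,0.2,0,0,0,-0.0175],[-1,0.008,0.302,0,0,0,-0.0262],[-1,0.008,0.302,0,0,0,-0.0262],[-1,0.008,0.302,0,0,0,-0.0262],[-1,0.008,0.302,0,0,0,-0.0262],[-1,0.008,0.302,0,0,0,-0.0262],[-1,0.008,0.302,0,0,0,-0.0262],[-1,0.008,0.302,0,0,0,-0.0262],[-1,0.008,0.302,0,0,0,-0.0262],[-1,0.008,0.302,0,0,0,-0.0262],[-1,0.008,0.302,0,0,0,-0.0262]]'
python3 -m handwheel '[[-1,0.008,0.302,0,0,0,-0.0262],[-1,0.008,0.302,0,0,0,-0.0262],[-1,0.008,0.302,0,0,0,-0.0262],[-1,0.008,0.302,0,0,0,-0.0262],[-1,0.008,0.302,0,0,0,-0.0262],[-1,0.004,0.2,0,0,0,-0.0175],[-1,0.002,0.1,0,0,0,-0.0087],[-1,0,0,0,0,0,0],[-1,0,0,0,0,0,0],[-1,0,0,0,0,0,0]]'
python3 - <<'E'
from h import *
s=sense();d=np.array(s["tool_pos"])[:2]-[513.0,-32.2];print(np.hypot(*d),np.degrees(np.arctan2(d[1],d[0])),s["tcp_rot"],s["ft_force"],s["wrist_torque"],s["tool_pos"])
p=snapshot("wrist");cv2.imwrite("pics/w3.png",p["image"][...,::-1])
q=snapshot("top");c=cv2.resize(q["image"][160:290,205:335],None,fx=4.5,fy=4.5,interpolation=cv2.INTER_CUBIC);cv2.imwrite("pics/t3.png",c[...,::-1])
print(px(p,[513,-32.2,50]))
E
```

```text
time: 8.68
tool_pos: [628.3, -40.7, 96.3]
tcp_rot: [-179.9, 0.0, 175.0]
ft_force: [7.9, -2.7, -9.9]
finger_gap: 8.7
grip_force: 48.5
time: 9.52
tool_pos: [628.3, -22.2, 96.3]
tcp_rot: [-180.0, 0.1, -176.0]
ft_force: [8.4, -0.8, -9.9]
finger_gap: 8.7
grip_force: 48.8
115.74548297327368 4.960063296054377 [-1.79980889e+02  5.05562002e-02 -1.75992079e+02] [ 8.38194345 -0.77051347 -9.86919153] [-0.09175248 -1.41735393  0.22227565] [628.31203998 -22.19248963  96.32344694]
[251.37100343  14.33197061]
```

View pics/w3.png

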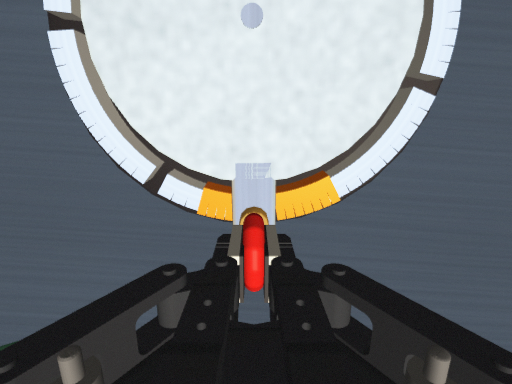

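The tab now covers the shoe notch, with the shoe ends at about (200,200) and (337,185). I'll get the remaining angle from the shoe ends and the tab edges in this picture.

```bash
python3 - <<'E'
from h import *
p=snapshot("wrist");im=p["image"];h=cv2.cvtColor(im,cv2.COLOR_RGB2HSV)
A=ray(p,(252,15),50);print(A)
a=np.arange(-40,60,.1)
def prof(r,z,ch):
    o=[]
    for t in np.radians(a):
        x=px(p,[A[0]+r*np.cos(t),A[1]+r*np.sin(t),z]);o.append(cv2.getRectSubPix(h,(1,1),tuple(map(float,x)))[0,0])
    return np.array(o).astype(int)
for r in(112,116,120):
    v=prof(r,30.4,0);s=a[(v[:,1]>150)&(v[:,0]>12)&(v[:,0]<30)]
    d=a[(v[:,2]<95)&(a<-20)]
    print(r,"shoe",s.min(),s.max(),(s.min()+s.max())/2,"start notch",d.min() if len(d) else 0,d.max() if len(d) else 0,np.median(d) if len(d) else 0)
# tab edges: orange->grey transitions
for z,r in((30.4,110),(30.4,112),(30.4,114)):
    v=prof(r,z,0);n=a[(v[:,1]<110)&(a>-6)&(a<20)];print("tab",r,n.min(),n.max(),n.mean())
go([A[0]+115.7*np.cos(np.radians(9.4)),A[1]+115.7*np.sin(np.radians(9.4)),96.3],188.4)
E
```

```text
[513.28939541 -31.84557331  50.        ]
112 shoe -14.399999999999636 33.20000000000104 9.400000000000702 start notch -32.39999999999989 -28.999999999999844 -30.699999999999868
116 shoe -14.399999999999636 33.300000000001035 9.4500000000007 start notch -32.599999999999895 -28.899999999999842 -30.74999999999987
120 shoe -14.299999999999635 33.20000000000104 9.450000000000703 start notch -33.299999999999905 -28.79999999999984 -31.049999999999873
tab 110 -3.4999999999994813 12.200000000000742 4.35000000000063
tab 112 -3.39999999999948 12.10000000000074 4.350000000000631
tab 114 -3.2999999999994785 11.900000000000738 4.285820895523017
rot [-0.0004  0.0009 -0.0767] shift in final axes [-0.046  0.931  0.004] in cur [0.026 0.932 0.003]
```

```bash
python3 -m handwheel '[[-1,0.003,0.116,0,0,0,-0.01],[-1,0.005,0.232,0,0,0,-0.0201],[-1,0.005,0.232,0,0,0,-0.0201],[-1,0.005,0.232,0,0,0,-0.0201],[-1,0.003,0.116,0,0,0,-0.01],[-1,0,0,0,0,0,0],[-1,0,0,0,0,0,0]]'
python3 - <<'E'
from h import *
s=sense();d=np.array(s["tool_pos"])[:2]-[513.29,-31.85];print(np.hypot(*d),np.degrees(np.arctan2(d[1],d[0])),s["tcp_rot"],s["ft_force"],s["tool_pos"])
E
python3 -m handwheel '[[-1,0,0,0.05,0,0,0],[-1,0,0,0.05,0,0,0],[-1,0,0,0.05,0,0,0],[-1,0,0,0,0,0,0],[-1,0,0,0,0,0,0]]'
python3 -m handwheel '[[-1,0,0,0.05,0,0,0],[-1,0,0,0,0,0,0],[-1,0,0,0,0,0,0]]'
```

```text
time: 10.25
tool_pos: [627.2, -12.9, 96.4]
tcp_rot: [-180.0, 0.1, -171.4]
ft_force: [8.6, -0.2, -10.1]
finger_gap: 8.6
grip_force: 48.8
115.48269883879898 9.459529411346267 [-1.79984134e+02  5.67198654e-02 -1.71383504e+02] [  8.60579301  -0.17986924 -10.07913228] [627.20235771 -12.87031372  96.35136616]
time: 10.67
tool_pos: [627.2, -12.9, 94.9]
tcp_rot: [-180.0, 0.1, -171.4]
ft_force: [8.6, -0.5, -9.1]
finger_gap: 8.6
grip_force: 48.8
time: 10.92
tool_pos: [627.2, -12.9, 94.4]
tcp_rot: [-180.0, 0.1, -171.4]
ft_force: [8.2, 0.1, -9.4]
finger_gap: 8.6
grip_force: 48.8
```

```bash
for i in 1; do python3 -m handwheel '[[-1,0,0,0.04,0,0,0],[-1,0,0,0,0,0,0],[-1,0,0,0,0,0,0]]';python3 -m handwheel '[[-1,0,0,0.04,0,0,0],[-1,0,0,0,0,0,0],[-1,0,0,0,0,0,0]]'; done
```

```text
time: 11.17
tool_pos: [627.2, -12.9, 94.1]
tcp_rot: [-180.0, 0.1, -171.4]
ft_force: [7.3, 0.4, -9.2]
finger_gap: 8.9
grip_force: 48.9
time: 11.42
tool_pos: [627.2, -12.9, 93.7]
tcp_rot: [-180.0, 0.1, -171.4]
ft_force: [8.3, -0.5, -7.9]
finger_gap: 9.0
grip_force: 48.9
```

```bash
python3 -m handwheel '[[-1,0,0,0.03,0,0,0],[-1,0,0,0,0,0,0],[-1,0,0,0,0,0,0]]';python3 -m handwheel '[[-1,0,0,0.03,0,0,0],[-1,0,0,0,0,0,0],[-1,0,0,0,0,0,0]]'
```

```text
time: 11.67
tool_pos: [627.2, -12.9, 93.5]
tcp_rot: [-180.0, 0.1, -171.4]
ft_force: [7.0, -1.3, -8.9]
finger_gap: 8.5
grip_force: 48.9
time: 11.92
tool_pos: [627.2, -12.9, 93.2]
tcp_rot: [-180.0, 0.1, -171.4]
ft_force: [7.4, 0.9, -8.6]
finger_gap: 8.9
grip_force: 48.9
```

```bash
python3 -m handwheel '[[-1,0,0,0.05,0,0,0],[-1,0,0,0,0,0,0],[-1,0,0,0,0,0,0]]';python3 -m handwheel '[[-1,0,0,0.05,0,0,0],[-1,0,0,0,0,0,0],[-1,0,0,0,0,0,0]]';python3 -m handwheel '[[-1,0,0,0.05,0,0,0],[-1,0,0,0,0,0,0],[-1,0,0,0,0,0,0]]'
```

```text
time: 12.17
tool_pos: [627.2, -12.9, 92.7]
tcp_rot: [-180.0, 0.1, -171.4]
ft_force: [7.7, 0.5, -8.2]
finger_gap: 8.6
grip_force: 48.9
time: 12.42
tool_pos: [627.2, -12.9, 92.2]
tcp_rot: [-180.0, 0.1, -171.4]
ft_force: [7.7, -0.9, -8.2]
finger_gap: 8.9
grip_force: 48.9
time: 12.67
tool_pos: [627.3, -12.9, 91.8]
tcp_rot: [-180.0, 0.1, -171.4]
ft_force: [6.8, -0.1, -8.7]
finger_gap: 8.6
grip_force: 48.9
```

The force stays at the spring's own level and there is no tangential load, so the pin is entering the notch. I'll lower further.

```bash
python3 -m handwheel '[[-1,0,0,0.06,0,0,0],[-1,0,0,0.06,0,0,0],[-1,0,0,0.06,0,0,0],[-1,0,0,0,0,0,0],[-1,0,0,0,0,0,0]]';python3 -m handwheel '[[-1,0,0,0.06,0,0,0],[-1,0,0,0.06,0,0,0],[-1,0,0,0,0,0,0],[-1,0,0,0,0,0,0]]'
```

```text
time: 13.08
tool_pos: [627.3, -12.9, 90.1]
tcp_rot: [-180.0, 0.1, -171.4]
ft_force: [6.3, -0.8, -5.7]
finger_gap: 8.9
grip_force: 49.0
time: 13.42
tool_pos: [627.3, -12.9, 89.0]
tcp_rot: [-180.0, 0.1, -171.4]
ft_force: [7.2, -0.3, -6.0]
finger_gap: 9.1
grip_force: 49.1
```

```bash
python3 -m handwheel '[[-1,0,0,0.06,0,0,0],[-1,0,0,0.04,0,0,0],[-1,0,0,0,0,0,0],[-1,0,0,0,0,0,0]]';python3 -m handwheel '[[-1,0,0,0.05,0,0,0],[-1,0,0,0,0,0,0],[-1,0,0,0,0,0,0]]';python3 -m handwheel '[[-1,0,0,0.05,0,0,0],[-1,0,0,0,0,0,0],[-1,0,0,0,0,0,0]]'
```

```text
time: 13.75
tool_pos: [627.3, -12.9, 88.1]
tcp_rot: [-180.0, 0.1, -171.4]
ft_force: [6.3, -0.3, -5.0]
finger_gap: 8.7
grip_force: 49.1
time: 14.0
tool_pos: [627.3, -12.9, 87.7]
tcp_rot: [-180.0, 0.1, -171.4]
ft_force: [5.3, -0.4, -4.8]
finger_gap: 8.9
grip_force: 49.6
time: 14.25
tool_pos: [627.3, -12.9, 87.6]
tcp_rot: [-180.0, 0.1, -171.4]
ft_force: [5.6, 0.6, -3.2]
finger_gap: 8.6
grip_force: 49.8
```

The TCP is back at the home height of 87.5 and the ring is bottoming out. I'll release slowly and rise.

```bash
python3 -m handwheel '[[-0.8,0,0,0,0,0,0],[-0.7,0,0,0,0,0,0],[-0.6,0,0,0,0,0,0],[-0.4,0,0,0,0,0,0],[-0.2,0,0,0,0,0,0],[0,0,0,0,0,0,0],[0,0,0,0,0,0,0],[0,0,0,0,0,0,0]]'
python3 -m handwheel '[[0,0,0,-0.5,0,0,0],[0,0,0,-1,0,0,0],[0,0,0,-1.5,0,0,0],[0,0,0,-1.5,0,0,0],[0,0,0,-1.5,0,0,0],[0,0,0,-1.5,0,0,0],[0,0,0,-1.5,0,0,0],[0,0,0,-1,0,0,0],[0,0,0,0,0,0,0],[0,0,0,0,0,0,0]]'
python3 - <<'E'
from h import *
ims=[]
for n in("side","wrist"):
    p=snapshot(n);ims.append(p["image"])
    for q in("ring_centre","poppy","pin"): print(n,q,[(round(d["conf"],2),np.round(d["location"],1).tolist()) for d in place_of(p,q)[:2]])
    if n=="side": print("expected ring top/centre/bottom px",px(p,[626.7,-13,104]),px(p,[626.7,-13,85]),px(p,[626.7,-13,66]))
a=cv2.resize(ims[0][150:260,210:370],(640,440),interpolation=cv2.INTER_CUBIC)
cv2.imwrite("pics/e1.png",a[...,::-1]);cv2.imwrite("pics/e2.png",ims[1][...,::-1])
E
```

```text
time: 14.92
tool_pos: [626.8, -13.2, 87.8]
tcp_rot: [-180.0, 0.0, -171.4]
ft_force: [0.7, 0.2, -0.2]
finger_gap: 42.6
grip_force: 0.0
time: 15.75
tool_pos: [627.4, -13.1, 188.8]
tcp_rot: [-179.9, 0.1, -171.4]
ft_force: [-0.5, 0.3, -0.5]
finger_gap: 43.0
grip_force: 0.0
side ring_centre [(0.72, [627.3, -16.6, 82.7]), (0.48, [591.8, -327.2, -5.3])]
side poppy [(0.81, [519.0, 209.2, 0.9]), (0.69, [475.2, -22.7, 53.6])]
side pin []
expected ring top/centre/bottom px [249.60434809 181.33538739] [249.78398504 188.17270357] [249.95966275 194.85932383]
wrist ring_centre [(0.69, [626.1, -13.9, 83.7])]
wrist poppy [(0.86, [517.5, 212.3, -1.1]), (0.65, [761.3, 16.5, -1.9])]
wrist pin []
```

View pics/e1.png

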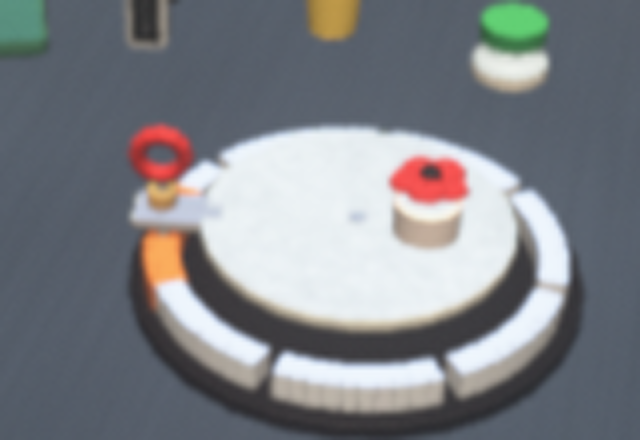

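View pics/e2.png

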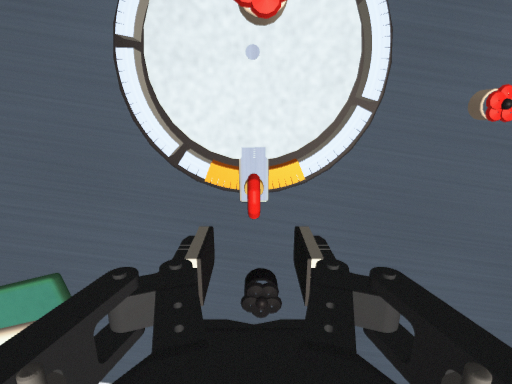

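The side crop shows the poppy upright at (430,200). The ring at (160,153) sits low on its collar, at the expected home height: the measured centre is about 83–84 mm against 85. The wrist view shows the tab at (254,175), centred on the shoe, and the gripper clear.

```bash
python3 -c "from bench import *; print(hand_in())"
```

```text
the job is handed in; nothing more can be done
None
```

I turned the plate about 0.71 rad to the orange shoe's notch, lowered the pin home there, released the ring with the poppy upright, and handed the job in; no verdict came back.

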